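Point out two unsoldered parts to the bench camera

ROBOT

A 7-joint arm with a two-finger parallel gripper is mounted at the origin on the work surface. World frame = base frame: x ahead of the robot, y to its left, z up, the work surface at z = 0. Lengths are in m, angles in rad, forces in N, time in s.
With the tool pointing down it reaches from about 0.35 to 0.9 m from the base axis. Payload 8.1 kg.
Tool frame: the origin (TCP) lies at the very end of the fingers, on their centre line; the grasp point (between the pads) lies 19 mm behind it; z points along the fingers, y is the direction in which the jaws open and shut (so a half turn about z gives the same grasp; the last joint's range is limited). The gripper opens to 92 mm and grips with 3 to 60 N. Pads are 19 mm wide; open, the fingers measure 130 mm over their backs; the gripper's body (75 mm by 190 mm) begins 47 mm behind the grasp point.
Start: joints at [1.144, 0.434, 0.025, 1.573, -0.012, 1.134, -0.075], TCP at [0.199, -0.593, 0.227] pointing down, gripper open.
Joint ranges: [-2.62, 2.62], [-0.44, 2.09], [-1.27, 1.32], [0.08, 2.57], [-1.32, 4.46], [0.12, 2], [-2.74, 2.74]. Speed limits (rad/s): [2.22, 2.22, 3.01, 3.01, 3.14, 3.14, 3.14].

INTERFACE

Orientations are given as a rotation vector (axis times angle).
In Python, from cell import observe, get_image, sign_off gives the robot as it stands.
- The arm moves only by the tool arm_command, never from a script. Its argument "deltas" is a list of rows, each an object with "xyz": the shift along the tool's x, y, z in cm, a list of three; "turn": the turn about the tool's z in degrees; "jaw": the closure in counts, from 0 (fully open) to 255 (shut). A call has 1 to 5 rows; each row is the pose to reach, as a shift and turn from the pose measured when the call began, along the tool's axes at that moment; what a row does not reach only later rows make up. A row lasts 1/12 s, in which the tool goes at most 41.7 mm and 7.16 degrees, less where a joint would pass 70% of its speed; a pose out of reach is approached as far as the arm can. A call with a gripper value outside its range is refused whole. The fingers move at their own pace and stop on an object; "force" is the grip in N (left out, the last holds). Time passes only in rows, so rows that repeat a pose let the fingers close. It gives the time, the measured TCP pose, the force and the opening at its end, in the units of the state.
- observe(): the state, without advancing time (a new reading comes with each control period).
- get_image(name): name is "scene" or "top" or "wrist"; returns a dict with "frame" (480x640x3 uint8, red, green, blue), "depth" (480x640 float32, m along the optical axis (not along the pixel's ray), 0 where there is no reading), "camera_matrix" (3x3 intrinsics, pixels), "cam_to_world" (4x4, takes a point from camera to world coordinates). Camera axes: x right, y up, looking along -z (the intrinsics and any distortion apply to the point x, -y, -z); pixel columns grow to the right and rows downward; lengths in m; the calibration is good to about 2 mm. A picture is of the moment at which its call begins.
- sign_off(): hands the job in, once; it reports no verdict.
The state is a dict: "clock": time; "joints": joint angles; "dq": joint speeds; "joint_efforts": joint torques, N m; "position": TCP position; "ee_rot": TCP orientation; "force": force on the tool from outside, world axes, zero at the start; "ft_torque": the same for the moment, N m; "width": opening from 0.0 (shut) to 1.0 (fully open).
Only numpy, scipy, OpenCV 4.12 (cv2) and the standard library are available. Lean on these libraries where they do the work, as an engineer would, in place of code of your own. Each camera call takes 0.05 s, during which the arm holds its last target.

TASK

Start the bench camera by pressing the round steel button on the trigger box all the way down and letting it go. Then show it what is to be soldered: point straight down at the middle of the ring-shaped coil on the circuit board, fingertips 1 to 3 cm above it, and stay there for two seconds, then do the same over the taller of the two capacitors, and finally take the hand away from over the board. Touch none of the parts on the board, as they stand there loose, do not come down close over any of the others on the way, and leave everything else on the bench where it is.

Things in the scene. Friction and masses are not known exactly. Their poses are not given: they have to be found in the camera images.
- trigger (a joint): Travel of the camera trigger's push button in m: 0 = up, 0.006 = fully down. A spring returns it; fully down takes about 5 N.
- trigger_top (a point): Centre of the top face of the trigger button: a round plain-steel cap 36 mm across in a black collar, on a grey box 80 x 75 x 34 mm that is fixed to the bench, to the left or the right of the circuit board. Button pressed straight down.
- board_center (a point): Centre of the upper face of the green circuit board (180 x 240 mm along its x and y), which is fixed in a low holder, upper face 20 mm above the bench. Five parts stand loose on it, upright, their centres at least 60 mm apart; the tallest ends 70 mm above the bench. All else on the board is at most 5 mm high.
- coil_top (a point): Middle of the ring-shaped coil, level with its upper face. Coil: copper wire wound on a ring that lies flat, 48 mm outside, 12 mm hole, 18 mm high, 50 g, loose on the board.
- cap_tall_top (a point): Centre of the top of the taller capacitor: upright black cylinder with an aluminium top, 26 mm diameter, 50 mm high, 35 g, loose on the board.
- cap_short_top (a point): Centre of the top of the shorter capacitor: like the other but 30 mm diameter and 28 mm high, loose on the board.
- heatsink_top (a point): Centre of the top of the heat sink: dark finned block 40 x 26 x 34 mm high, loose on the board.
- transformer_top (a point): Centre of the top of the transformer: dark core block with a pale winding, 40 x 34 x 30 mm high, loose on the board.
- coil: The same coil; origin at the centre of its underside, z up.
- cap_tall: The same taller capacitor; origin at the centre of its underside, z up.
- cap_short: The same shorter capacitor; origin at the centre of its underside, z up.
- heatsink: The same heat sink; origin at the centre of its underside, z up.
- transformer: The same transformer; origin at the centre of its underside, z up.
- meter: Handheld meter lying on the bench, black, 140 x 70 x 34 mm with a 10 mm high dial on top; origin at the centre of its underside. On the side of the board opposite to the trigger box.
- spool: Spool of solder wire standing on the bench beyond the board, 60 mm diameter, 50 mm high; origin at the centre of its underside.
- screwdriver: Screwdriver with a red handle, 180 mm long, lying on the bench at the far right; origin under its middle, x along it towards the tip.
- flux: Small bottle standing on the bench at the far left, 40 mm diameter, 85 mm high; origin at the centre of its underside.
Not all that is in view belongs to the job. What is shaped like the part that bears trigger but brown or pink is not meant.

How it is judged:
By the outcome, as a careful person would: the job done as asked, in the order asked, and still so for the second after the job is handed in, with the robot touching nothing.
It also fails if it takes over 54 s, if anything falls off the work surface, if the arm or the gripper's body presses on something with over 40 N, if the wrist force passes 120 N, or if a joint passes its speed limit or range.

## Working session

There is one attempt and no reset: what is moved stays moved. The work goes in short steps, Python scripts to look and compute and a tool call to move; the robot and the scene stay as the last step left them, time stands still between calls to the robot, and variables do not carry over. Pictures are saved under pics/ and viewed, and the job is handed in when it is done.

Besides the shell and the picture viewer there is one more tool, called after "Call:" as name([rows], argument=value, ...), one row to a line, values as JSON. arm_command: Moves the arm, as the interface text tells. Its arguments: {"type":"object","properties":{"deltas":{"type":"array","items":{"type":"object","properties":{"xyz":{"type":"array","items":{"type":"number"}},"turn":{"type":"number"},"jaw":{"type":"number"}}}},"force":{"type":"number"}},"required":["deltas"]}

```bash
mkdir -p pics; ls; python3 - <<'E'
from cell import observe,get_image
import cv2,numpy as np,pickle
o=observe();print({k:np.round(v,3) for k,v in o.items()})
for n in ["scene","top","wrist"]:
    d=get_image(n);pickle.dump(d,open(f"pics/{n}0.pkl","wb"))
    cv2.imwrite(f"pics/{n}0.png",d["frame"][:,:,::-1]);print(n,d["camera_matrix"].round(1).tolist(),d["cam_to_world"].round(3).tolist())
E
```

```text
pics
{'clock': np.float64(0.0), 'joints': array([ 1.144,  0.435,  0.025,  1.574, -0.012,  1.134, -0.075]), 'dq': array([-0.001, -0.001,  0.001, -0.   , -0.   ,  0.   ,  0.   ]), 'joint_efforts': array([ 1.0000e-03, -6.6785e+01,  9.8600e-01, -3.1446e+01, -6.0000e-02,
        4.3000e-02,  0.0000e+00]), 'position': array([ 0.199, -0.592,  0.226]), 'ee_rot': array([-3.099e+00, -5.060e-01,  1.000e-03]), 'force': array([-0.64 ,  0.781, -0.419]), 'ft_torque': array([-0.014,  0.017, -0.013]), 'width': np.float64(0.998)}
scene [[452.6, 0.0, 326.1], [0.0, 452.6, 244.0], [0.0, 0.0, 1.0]] [[-0.527, -0.693, 0.491, 1.057], [0.85, -0.433, 0.301, 0.132], [0.004, 0.576, 0.817, 0.92], [0.0, 0.0, 0.0, 1.0]]
top [[462.8, 0.0, 320.4], [0.0, 462.8, 241.5], [0.0, 0.0, 1.0]] [[-0.001, 0.998, -0.059, 0.484], [-1.0, -0.001, -0.003, -0.209], [-0.003, 0.059, 0.998, 1.217], [0.0, 0.0, 0.0, 1.0]]
wrist [[362.8, 0.0, 322.3], [0.0, 362.8, 245.3], [0.0, 0.0, 1.0]] [[0.318, 0.901, 0.295, 0.279], [-0.948, 0.303, 0.096, -0.565], [-0.003, -0.31, 0.951, 0.383], [0.0, 0.0, 0.0, 1.0]]
```

View pics/top0.png

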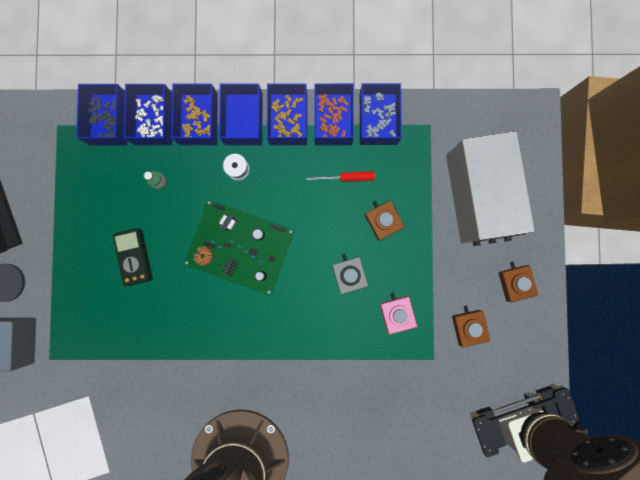

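View pics/scene0.png

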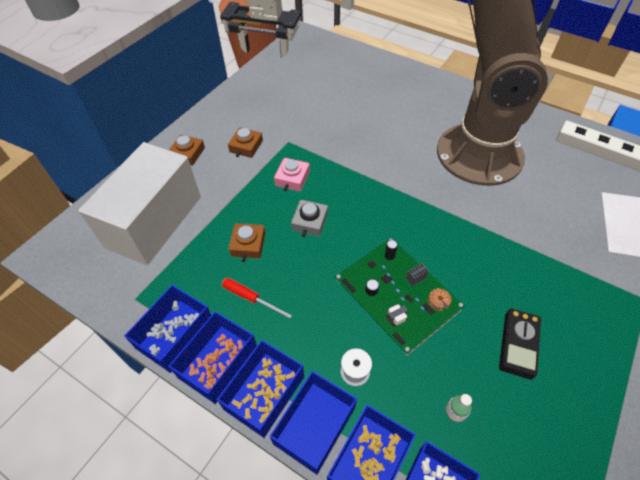

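The top view shows a grey box at (350,275) that fits the trigger: grey box, black collar, steel cap, to the right of the board. The brown boxes at (384,220), (471,328) and (519,283) and the pink one at (399,315) are not meant. The capacitors are at (258,235) and (260,276), and the coil is at (203,256). In the scene view the one at (391,248) looks taller, so I'll confirm with a crop and the depth.

```bash
cat > h.py <<'E'
import numpy as np,pickle,cv2
def world(d):
    K=d["camera_matrix"];z=d["depth"];v,u=np.mgrid[0:480,0:640]
    P=np.stack([(u-K[0,2])/K[0,0]*z,-(v-K[1,2])/K[1,1]*z,-z,np.ones_like(z)],-1)
    W=(P@d["cam_to_world"].T)[...,:3];W[z==0]=np.nan;return W
def ray(d,u,v,h):
    K=d["camera_matrix"];T=d["cam_to_world"]
    r=T[:3,:3]@np.array([(u-K[0,2])/K[0,0],-(v-K[1,2])/K[1,1],-1]);return T[:3,3]+r*(h-T[2,3])/r[2]
E
python3 - <<'E'
from h import *
t=pickle.load(open("pics/top0.pkl","rb"));s=pickle.load(open("pics/scene0.pkl","rb"))
a=cv2.resize(t["frame"][195:305,175:305],None,fx=4.5,fy=4.5,interpolation=2)
b=cv2.resize(t["frame"][245:305,320:380],None,fx=3,fy=3)
c=s["frame"][230:360,330:470];c=cv2.resize(c,None,fx=4,fy=4,interpolation=2)
cv2.imwrite("pics/ct.png",a[...,::-1]);cv2.imwrite("pics/cs.png",c[...,::-1]);cv2.imwrite("pics/cb.png",b[...,::-1])
for n,d in(("top",t),("scene",s)):
    W=world(d)
    # above-board clusters
    x0,y0=(180,195) if n=="top" else(330,230); x1,y1=(300,305) if n=="top" else (470,360)
    m=np.zeros((480,640),np.uint8);m[y0:y1,x0:x1]=(np.nan_to_num(W[y0:y1,x0:x1,2])>.030)
    k,l,st,ce=cv2.connectedComponentsWithStats(m)
    for i in range(1,k):
        if st[i,4]<15:continue
        w=W[l==i];zt=np.percentile(w[:,2],95);q=w[w[:,2]>zt-.005]
        print(n,ce[i].round(1),st[i,4],"ztop",zt.round(3),"ctr",((q.max(0)+q.min(0))/2).round(3),q.mean(0).round(3),"ext",np.ptp(q,axis=0).round(3))
W=world(t);q=W[262:290,336:365]
print("box heights",np.percentile(q[...,2],[5,50,90,99]).round(3), W[275,350].round(3))
for n,d,r in (("top",t,(330,255,372,297)),("scene",s,(290,195,330,238))):
    W=world(d);x0,y0,x1,y1=r;sub=W[y0:y1,x0:x1];mm=sub[...,2]>.043
    print(n,"button",sub[mm].mean(0).round(4),((sub[mm].max(0)+sub[mm].min(0))/2).round(4),np.ptp(sub[mm],axis=0).round(3),sub[mm][:,2].max(),mm.sum())
E
```

```text
top [227.2 222. ] 181 ztop 0.052 ctr [0.604 0.032 0.051] [0.605 0.032 0.049] ext [0.039 0.033 0.008]
top [257.7 234. ] 115 ztop 0.051 ctr [ 0.573 -0.047  0.05 ] [ 0.574 -0.047  0.048] ext [0.025 0.028 0.008]
top [203.1 255.7] 234 ztop 0.04 ctr [0.519 0.093 0.039] [0.518 0.094 0.038] ext [0.043 0.045 0.006]
top [229.  266.6] 136 ztop 0.058 ctr [0.49  0.023 0.056] [0.491 0.024 0.055] ext [0.043 0.035 0.007]
top [260.1 275.7] 100 ztop 0.073 ctr [ 0.468 -0.056  0.073] [ 0.467 -0.055  0.071] ext [0.022 0.023 0.009]
scene [391.  249.2] 178 ztop 0.071 ctr [ 0.467 -0.052  0.07 ] [ 0.467 -0.052  0.069] ext [0.025 0.025 0.006]
scene [417.5 273.5] 270 ztop 0.055 ctr [0.49  0.027 0.054] [0.49  0.028 0.053] ext [0.045 0.038 0.007]
scene [372.3 286.8] 167 ztop 0.049 ctr [ 0.572 -0.044  0.048] [ 0.572 -0.044  0.047] ext [0.029 0.028 0.006]
scene [440.1 298.8] 299 ztop 0.039 ctr [0.517 0.097 0.038] [0.517 0.097 0.037] ext [0.047 0.046 0.007]
scene [397.7 314.3] 274 ztop 0.051 ctr [0.603 0.034 0.05 ] [0.604 0.035 0.049] ext [0.039 0.031 0.007]
scene [356.1 355.1] 223 ztop 0.053 ctr [0.737 0.009 0.051] [0.734 0.006 0.051] ext [0.036 0.049 0.006]
box heights [nan nan nan nan] [ 0.469 -0.281  0.054]
top button [ 0.4689 -0.281   0.0508] [ 0.4687 -0.2811  0.0517] [0.05  0.051 0.017] 0.06024826705860664 305
scene button [ 0.4719 -0.2765  0.0504] [ 0.4682 -0.2787  0.0516] [0.052 0.051 0.017] 0.0601637796589094 253
```

View pics/ct.png

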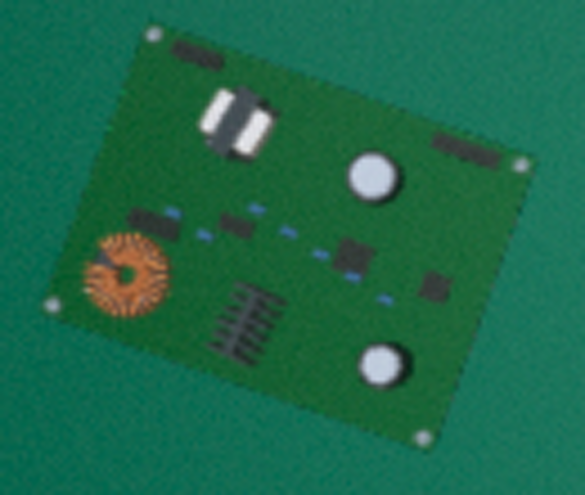

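View pics/cs.png

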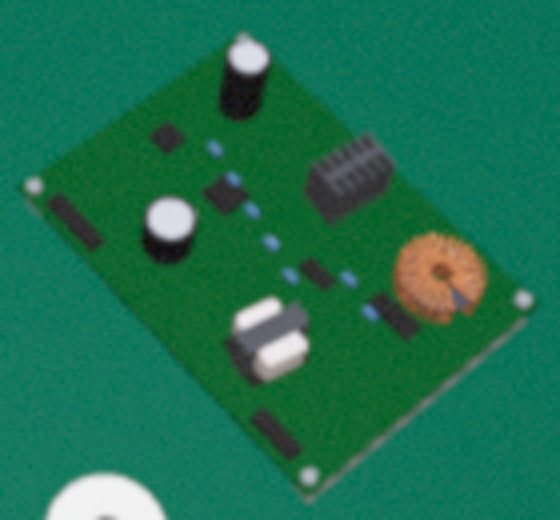

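View pics/cb.png

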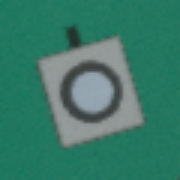

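The crops show the following:
- **Capacitors:** the taller one is at (260,276) in the top view and (391,249) in the scene view, with its top at z≈0.071. The other one tops out at ≈0.049.
- **Coil:** top view (203,256).
- **Trigger:** the grey box with the black collar.

Next I'll measure the button and collar heights and work out the moves.

```bash
cat >> h.py <<'E'
from scipy.spatial.transform import Rotation as R
def delta(o,tgt):
    return (R.from_rotvec(o["ee_rot"]).as_matrix().T@(np.array(tgt)-o["position"])*100).round(2)
TR=[.469,-.280];CO=[.518,.095];CA=[.467,-.054]
E
python3 - <<'E'
from h import *
from cell import observe
t=pickle.load(open("pics/top0.pkl","rb"));s=pickle.load(open("pics/scene0.pkl","rb"))
for d in (t,s):
    W=world(d);r=np.hypot(W[...,0]-.469,W[...,1]+.280);g=d["frame"].astype(float).mean(2)
    for a in range(0,40,4):
        m=(r>=a/1000)&(r<(a+4)/1000);print(a,m.sum(),np.median(W[m][:,2]).round(4),g[m].mean().round())
f=t["frame"][255:297,330:372];g=cv2.cvtColor(f,cv2.COLOR_RGB2GRAY)
m=(g<90).astype(np.uint8)
hsv=cv2.cvtColor(f,cv2.COLOR_RGB2HSV);m=((hsv[...,2]<90)&(hsv[...,1]<110)).astype(np.uint8)
for c in cv2.findContours(m,cv2.RETR_CCOMP,cv2.CHAIN_APPROX_NONE)[0]:
    if len(c)>15:
        (u,v),ax,_=cv2.fitEllipse(c);print("ell",u+330,v+255,ax,ray(t,u+330,v+255,.046).round(4),ray(t,u+330,v+255,.054).round(4))
o=observe();print(delta(o,TR+[.20]))
E
```

```text
0 9 0.0554 164.0
4 25 0.0557 164.0
8 35 0.0554 164.0
12 60 0.0558 157.0
16 66 0.0482 101.0
20 84 0.0451 69.0
24 100 0.0389 108.0
28 118 0.034 148.0
32 127 0.0335 149.0
36 147 0.0326 132.0
0 5 0.0549 193.0
4 21 0.0552 193.0
8 25 0.0557 192.0
12 66 0.0538 165.0
16 65 0.047 99.0
20 72 0.0446 74.0
24 95 0.0378 114.0
28 61 0.0336 159.0
32 92 0.0335 159.0
36 175 0.0306 121.0
ell 349.9161548614502 275.3485698699951 (18.82478141784668, 19.188613891601562) [ 0.4678 -0.2808  0.046 ] [ 0.4679 -0.2803  0.054 ]
ell 350.1302680969238 275.26483154296875 (15.30145263671875, 15.878679275512695) [ 0.468  -0.2813  0.046 ] [ 0.4681 -0.2809  0.054 ]
[ 35.56 -21.     2.64]
```

Call:
arm_command([
  {"xyz": [3.2,-1.9,0.2],"jaw": 255},
  {"xyz": [6.4,-3.8,0.4],"jaw": 255},
  {"xyz": [9.6,-5.7,0.6],"jaw": 255},
  {"xyz": [12.8,-7.6,0.8],"jaw": 255},
  {"xyz": [16,-9.5,1],"jaw": 255},
])

```text
schema error: expected keys xyz, turn, jaw
```

Call:
arm_command([
  {"xyz": [3.2,-1.9,0.2],"jaw": 255},
  {"xyz": [6.4,-3.8,0.4],"jaw": 255},
  {"xyz": [9.6,-5.7,0.6],"jaw": 255},
  {"xyz": [12.8,-7.6,0.8],"jaw": 255},
  {"xyz": [16,-9.5,1],"jaw": 255},
])

```text
schema error: expected keys xyz, turn, jaw
```

```bash
python3 - <<'E'
from h import *
from cell import observe
o=observe();print(o["clock"],o["position"],o["force"],o["width"],delta(o,[.468,-.280,.075]))
E
```

```text
0.15 [ 0.19869169 -0.59217854  0.22613192] [-0.55528006  0.8227959   1.57551645] 0.9991307072613906 [ 35.46 -21.01  15.14]
```

Call:
arm_command([
  {"xyz": [3.2,-1.9,0.2],"turn": 0,"jaw": 255},
  {"xyz": [6.4,-3.8,0.4],"turn": 0,"jaw": 255},
  {"xyz": [9.6,-5.7,0.6],"turn": 0,"jaw": 255},
  {"xyz": [12.8,-7.6,0.8],"turn": 0,"jaw": 255},
  {"xyz": [16,-9.5,1],"turn": 0,"jaw": 255},
])

```text
clock: 0.57
position: [0.3209, -0.4496, 0.216]
ee_rot: [-3.099, -0.506, 0.001]
force: [0.3, 0.4, 0.2]
width: 0.688
```

Call:
arm_command([
  {"xyz": [3.2,-1.9,0.2],"turn": 0,"jaw": 255},
  {"xyz": [6.4,-3.8,0.4],"turn": 0,"jaw": 255},
  {"xyz": [9.6,-5.7,0.6],"turn": 0,"jaw": 255},
  {"xyz": [12.8,-7.6,0.8],"turn": 0,"jaw": 255},
  {"xyz": [16,-9.5,1],"turn": 0,"jaw": 255},
])

```text
clock: 0.98
position: [0.4431, -0.3071, 0.206]
ee_rot: [-3.099, -0.506, 0.001]
force: [0.8, -0.4, 0.6]
width: 0.324
```

```bash
python3 - <<'E'
from h import *
from cell import observe
o=observe();print(o["clock"],o["position"],o["ee_rot"],o["force"],o["width"],delta(o,[.468,-.280,.075]))
E
```

```text
0.9833 [ 0.4431349  -0.30710189  0.20595326] [-3.09921628e+00 -5.05559089e-01  8.85149055e-04] [ 0.77189309 -0.44118203  0.61894681] 0.32385165817150907 [ 3.22 -1.76 13.1 ]
```

Call:
arm_command([
  {"xyz": [3.2,-1.8,0],"turn": 0,"jaw": 255},
  {"xyz": [3.2,-1.8,3],"turn": 0,"jaw": 255},
  {"xyz": [3.2,-1.8,6],"turn": 0,"jaw": 255},
  {"xyz": [3.2,-1.8,9],"turn": 0,"jaw": 255},
  {"xyz": [3.2,-1.8,12.5],"turn": 0,"jaw": 255},
])

```text
clock: 1.4
position: [0.4683, -0.2797, 0.0805]
ee_rot: [-3.1, -0.507, -0.002]
force: [0.8, -0.8, -0.2]
width: 0.011
```

Call:
arm_command([
  {"xyz": [0,0,0],"turn": 0,"jaw": 255},
  {"xyz": [0,0,0],"turn": 0,"jaw": 255},
])

```text
clock: 1.57
position: [0.467, -0.2789, 0.0794]
ee_rot: [-3.098, -0.507, 0.004]
force: [0.1, 0.3, 0.1]
width: 0.004
```

```bash
python3 - <<'E'
from h import *
from cell import observe,get_image
o=observe();print(o["clock"],o["position"],o["ee_rot"],o["force"],o["width"],delta(o,[.468,-.280,.050]))
a=get_image("wrist")["frame"];b=get_image("scene")["frame"][150:270,250:410]
cv2.imwrite("pics/w1.png",a[...,::-1]);cv2.imwrite("pics/s1.png",cv2.resize(b,None,fx=4,fy=4)[...,::-1])
E
```

```text
1.5667 [ 0.46703934 -0.27893841  0.07937851] [-3.09762831 -0.50655482  0.0037834 ] [0.07264219 0.30076006 0.13181726] 0.004038463646212332 [0.06 0.14 2.94]
```

View pics/w1.png

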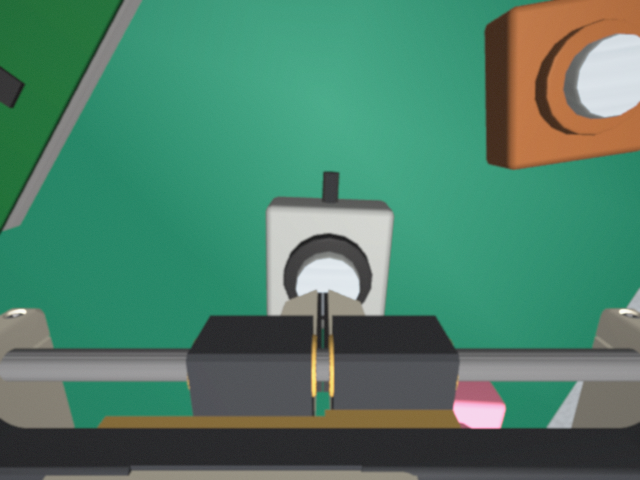

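View pics/s1.png

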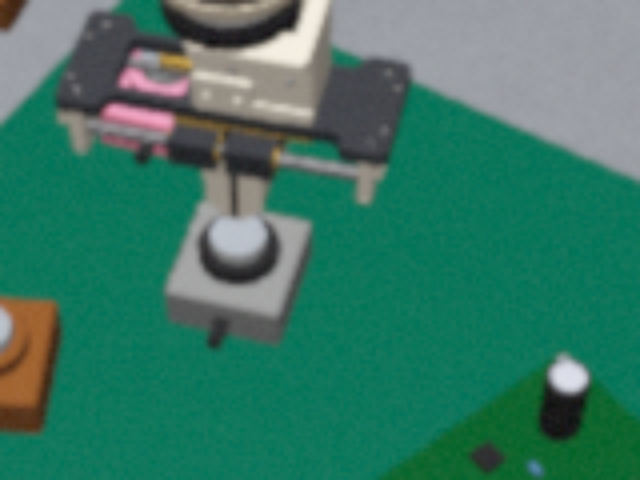

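The wrist view shows the button at (328,275) with the fingertips just above it at column 323. That is lined up, so I'll press in small steps.

Call:
arm_command([
  {"xyz": [0.1,0.1,1.0],"turn": 0,"jaw": 255},
  {"xyz": [0.1,0.1,2.0],"turn": 0,"jaw": 255},
  {"xyz": [0.1,0.1,2.4],"turn": 0,"jaw": 255},
  {"xyz": [0.1,0.1,2.7],"turn": 0,"jaw": 255},
  {"xyz": [0.1,0.1,2.8],"turn": 0,"jaw": 255},
])

```text
clock: 2.08
position: [0.4705, -0.2808, 0.0538]
ee_rot: [3.1, 0.506, 0.003]
force: [-1.3, 0.5, 3.4]
width: 0.003
```

Call:
arm_command([
  {"xyz": [0,0,0.1],"turn": 0,"jaw": 255},
  {"xyz": [0,0,0.2],"turn": 0,"jaw": 255},
])

```text
clock: 2.25
position: [0.4704, -0.2808, 0.0519]
ee_rot: [3.1, 0.506, 0.003]
force: [-1.5, 0.5, 4.1]
width: 0.003
```

Call:
arm_command([
  {"xyz": [0,0,0.1],"turn": 0,"jaw": 255},
  {"xyz": [0,0,0.2],"turn": 0,"jaw": 255},
  {"xyz": [0,0,0.2],"turn": 0,"jaw": 255},
])

```text
clock: 2.5
position: [0.4705, -0.2808, 0.0503]
ee_rot: [3.1, 0.506, 0.003]
force: [-3.0, 1.3, 7.5]
width: 0.003
```

Call:
arm_command([
  {"xyz": [0,0,0.1],"turn": 0,"jaw": 255},
  {"xyz": [0,0,0.15],"turn": 0,"jaw": 255},
])

```text
clock: 2.67
position: [0.4706, -0.2808, 0.05]
ee_rot: [3.099, 0.506, 0.004]
force: [-6.1, 3.2, 23.4]
width: 0.004
```

The button has bottomed out: the force jumped to 23 N and z stays at 0.050. I'll let it go and lift.

Call:
arm_command([
  {"xyz": [0,0,-1],"turn": 0,"jaw": 255},
  {"xyz": [0,0,-4],"turn": 0,"jaw": 255},
  {"xyz": [0,0,-8],"turn": 0,"jaw": 255},
  {"xyz": [0,0,-12],"turn": 0,"jaw": 255},
  {"xyz": [0,0,-15],"turn": 0,"jaw": 255},
])

```text
clock: 3.08
position: [0.4707, -0.2809, 0.2031]
ee_rot: [3.098, 0.506, 0.007]
force: [1.5, -0.8, -0.7]
width: 0.011
```

```bash
python3 - <<'E'
from h import *
from cell import observe,get_image
d=get_image("scene");W=world(d);r=np.hypot(W[...,0]-.469,W[...,1]+.280);print("btn z",np.median(W[r<.012][:,2]))
cv2.imwrite("pics/s2.png",d["frame"][...,::-1])
o=observe();print(o["clock"],o["position"],o["force"],delta(o,CO+[.20]))
E
```

```text
btn z 0.20402210569925916
3.1333 [ 0.47325146 -0.28205731  0.2084316 ] [ 2.0788758  -1.13312259  3.6891105 ] [ 16.23 -34.33   0.7 ]
```

View pics/s2.png

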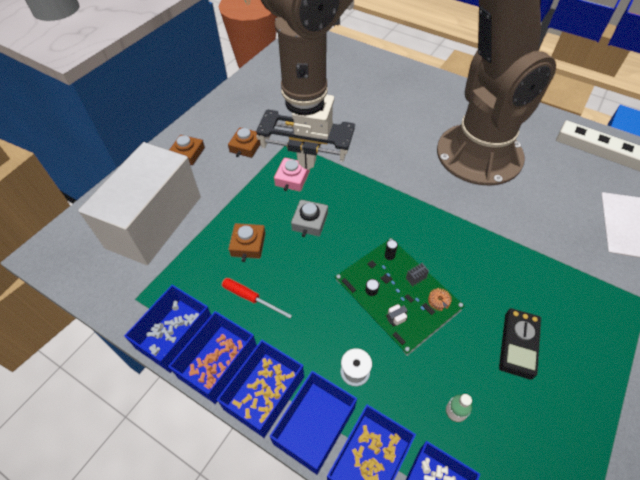

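The scene view shows the hand raised above the trigger, which is at (311,212), and the board parts unchanged. The orientation in that state reading is implausible, with a norm above π, so I'll read it again.

```bash
python3 - <<'E'
from h import *
from cell import observe,get_image
o=observe();print(o["clock"],o["joints"].round(3),o["position"],o["ee_rot"],o["force"])
d=get_image("top")
W=world(pickle.load(open("pics/scene0.pkl","rb")));d=get_image("scene");W1=world(d)
print("btn z", np.nanmedian(W[209:214,309:313,2]),np.nanmedian(W1[209:214,309:313,2]))
for i in range(3):
    o=observe();print(o["clock"],o["position"],o["ee_rot"],delta(o,CO+[.20]))
E
```

```text
3.1333 [ 0.541  0.331 -0.131  1.783  0.05   1.018 -0.856] [ 0.47325146 -0.28205731  0.2084316 ] [3.09369054 0.50508589 0.01690816] [ 2.0788758  -1.13312259  3.6891105 ]
btn z 0.05507598156953497 0.05489886968698776
3.2333 [ 0.471743   -0.28141407  0.20276348] [3.09616572 0.50545298 0.01114509] [ 16.36 -34.22   0.19]
3.2333 [ 0.471743   -0.28141407  0.20276348] [3.09616572 0.50545298 0.01114509] [ 16.36 -34.22   0.19]
3.2333 [ 0.471743   -0.28141407  0.20276348] [3.09616572 0.50545298 0.01114509] [ 16.36 -34.22   0.19]
```

I misread that printout: the third vector was the force. The orientation is fine, and the button is back up at 0.055. On to the coil, at a height of 0.20.

Call:
arm_command([
  {"xyz": [1.6,-3.4,0],"turn": 0,"jaw": 255},
  {"xyz": [3.2,-6.8,0],"turn": 0,"jaw": 255},
  {"xyz": [4.9,-10.2,0],"turn": 0,"jaw": 255},
  {"xyz": [6.5,-13.7,0],"turn": 0,"jaw": 255},
  {"xyz": [8.2,-17.1,0],"turn": 0,"jaw": 255},
])

```text
clock: 3.65
position: [0.494, -0.0915, 0.2011]
ee_rot: [3.097, 0.505, 0.008]
force: [0.9, 0.3, 0.1]
width: 0.002
```

Call:
arm_command([
  {"xyz": [1.6,-3.4,0],"turn": 0,"jaw": 255},
  {"xyz": [3.2,-6.8,0],"turn": 0,"jaw": 255},
  {"xyz": [4.9,-10.2,0],"turn": 0,"jaw": 255},
  {"xyz": [6.5,-13.7,0],"turn": 0,"jaw": 255},
  {"xyz": [8.2,-17.1,0],"turn": 0,"jaw": 255},
])

```text
clock: 4.07
position: [0.5165, 0.0984, 0.1995]
ee_rot: [3.097, 0.505, 0.005]
force: [0.1, -0.6, -0.3]
width: -0.001
```

Call:
arm_command([
  {"xyz": [0,0,0],"turn": 0,"jaw": 255},
  {"xyz": [0,0,0],"turn": 0,"jaw": 255},
])

```text
clock: 4.23
position: [0.5154, 0.1013, 0.198]
ee_rot: [3.096, 0.514, 0.001]
force: [0.4, -0.8, 0.1]
width: 0.005
```

```bash
python3 - <<'E'
from h import *
from cell import observe,get_image
d=get_image("wrist");pickle.dump(d,open("pics/w3.pkl","wb"))
cv2.imwrite("pics/w3.png",d["frame"][...,::-1])
o=observe();print(o["clock"],o["position"],o["ee_rot"],delta(o,CO+[.058]))
E
```

```text
4.2833 [0.5156119  0.09886076 0.19817041] [3.09595244e+00 5.08637038e-01 1.11314741e-03] [ 0.1   0.38 14.02]
```

View pics/w3.png

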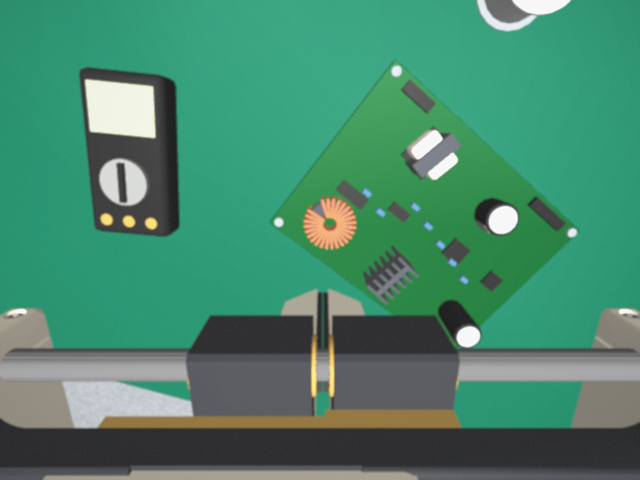

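The coil is at about (330,223) in the wrist view. I'll cross-check its position, and the tall capacitor's, with this view.

```bash
python3 - <<'E'
from h import *
w=pickle.load(open("pics/w3.pkl","rb"));t=pickle.load(open("pics/top0.pkl","rb"))
for n,d,r in(("w",w,(295,190,365,255)),("t",t,(188,240,220,272))):
    x0,y0,x1,y1=r;h=cv2.cvtColor(d["frame"],cv2.COLOR_RGB2HSV)[y0:y1,x0:x1]
    m=((h[...,0]<25)&(h[...,1]>60)).astype(np.uint8)
    m=cv2.morphologyEx(m,cv2.MORPH_CLOSE,np.ones((3,3)))
    c=max(cv2.findContours(m,0,1)[0],key=cv2.contourArea)
    (u,v),rr=cv2.minEnclosingCircle(c);print(n,u+x0,v+y0,rr,ray(d,u+x0,v+y0,.036).round(4))
for d,u0,v0 in ((w,468,337),(t,260,276)):
    x0,y0,x1,y1=u0-20,v0-16,u0+20,v0+16
    m=(d["frame"][y0:y1,x0:x1].min(2)>150).astype(np.uint8)
    c=max(cv2.findContours(m,0,1)[0],key=cv2.contourArea);M=cv2.moments(c)
    u,v=M["m10"]/M["m00"]+x0,M["m01"]/M["m00"]+y0;print("cap",u,v,ray(d,u,v,.07).round(4))
E
```

```text
w 329.2441864013672 222.33720779418945 26.80752944946289 [0.5195 0.096  0.036 ]
t 203.0 255.71875 9.196789741516113 [0.5181 0.0934 0.036 ]
cap 467.8531691746466 336.2389420884633 [ 0.4679 -0.0534  0.07  ]
cap 258.97435897435895 275.73333333333335 [ 0.4675 -0.0545  0.07  ]
```

Call:
arm_command([
  {"xyz": [0,0.3,3.5],"turn": 0,"jaw": 255},
  {"xyz": [0.1,0.3,7],"turn": 0,"jaw": 255},
  {"xyz": [0.1,0.3,10.5],"turn": 0,"jaw": 255},
  {"xyz": [0.1,0.3,13],"turn": 0,"jaw": 255},
  {"xyz": [0.1,0.3,13.8],"turn": 0,"jaw": 255},
])

```text
clock: 4.7
position: [0.5149, 0.0927, 0.0561]
ee_rot: [3.095, 0.504, -0.01]
force: [-0.8, -0.4, -0.5]
width: 0.007
```

```bash
python3 - <<'E'
from h import *
from cell import observe
o=observe();print(o["clock"],o["position"],delta(o,[.5185,.095,.058]))
E
```

```text
4.7 [0.51486554 0.0926713  0.05614184] [ 0.42 -0.1  -0.19]
```

Call:
arm_command([
  {"xyz": [0.4,-0.1,-0.2],"turn": 0,"jaw": 255},
  {"xyz": [0.4,-0.1,-0.2],"turn": 0,"jaw": 255},
  {"xyz": [0.4,-0.1,-0.2],"turn": 0,"jaw": 255},
  {"xyz": [0.4,-0.1,-0.2],"turn": 0,"jaw": 255},
  {"xyz": [0.4,-0.1,-0.2],"turn": 0,"jaw": 255},
])

```text
clock: 5.12
position: [0.5193, 0.095, 0.0595]
ee_rot: [3.095, 0.504, -0.006]
force: [-0.9, 1.2, -0.1]
width: 0.008
```

```bash
python3 - <<'E'
from h import *
from cell import observe,get_image
o=observe();print(o["clock"],o["position"],delta(o,[.5185,.095,.058]))
d=get_image("wrist");cv2.imwrite("pics/w4.png",d["frame"][...,::-1])
d=get_image("scene");cv2.imwrite("pics/s4.png",cv2.resize(d["frame"][200:350,330:490],None,fx=4,fy=4)[...,::-1])
E
```

```text
5.1167 [0.51930019 0.09501358 0.05947993] [-0.08 -0.02  0.15]
```

View pics/w4.png

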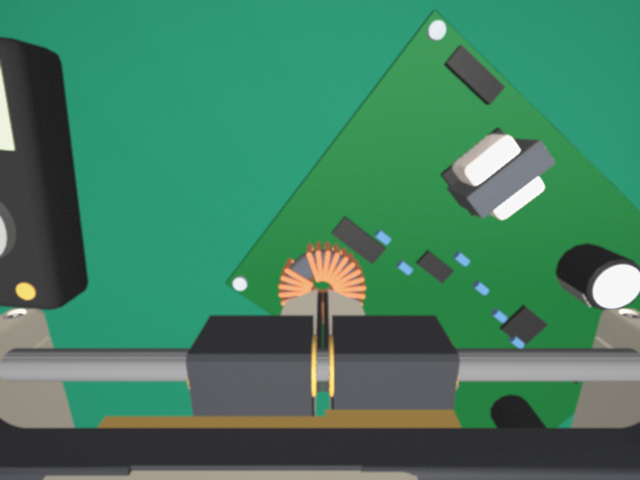

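View pics/s4.png

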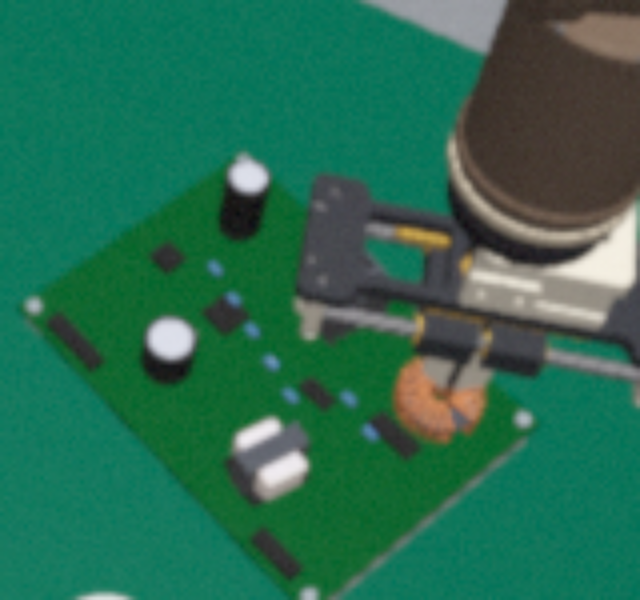

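Both views show the fingertips over the middle of the coil: (322,290) in the wrist view and the hole at about (440,390) in the scene crop, with a clear gap. I'll hold here.

Call:
arm_command([
  {"xyz": [0,0,0.1],"turn": 0,"jaw": 255},
  {"xyz": [0,0,0.1],"turn": 0,"jaw": 255},
  {"xyz": [0,0,0.1],"turn": 0,"jaw": 255},
  {"xyz": [0,0,0.1],"turn": 0,"jaw": 255},
  {"xyz": [0,0,0.1],"turn": 0,"jaw": 255},
])

```text
clock: 5.63
position: [0.5188, 0.095, 0.058]
ee_rot: [3.095, 0.505, -0.007]
force: [-0.4, -0.1, 0.4]
width: 0.006
```

Call:
arm_command([
  {"xyz": [0,0,0],"turn": 0,"jaw": 255},
  {"xyz": [0,0,0],"turn": 0,"jaw": 255},
  {"xyz": [0,0,0],"turn": 0,"jaw": 255},
  {"xyz": [0,0,0],"turn": 0,"jaw": 255},
  {"xyz": [0,0,0],"turn": 0,"jaw": 255},
])

```text
clock: 6.05
position: [0.5188, 0.095, 0.058]
ee_rot: [3.095, 0.504, -0.007]
force: [-0.3, -0.3, 0.1]
width: 0.006
```

Call:
arm_command([
  {"xyz": [0,0,0],"turn": 0,"jaw": 255},
  {"xyz": [0,0,0],"turn": 0,"jaw": 255},
  {"xyz": [0,0,0],"turn": 0,"jaw": 255},
  {"xyz": [0,0,0],"turn": 0,"jaw": 255},
  {"xyz": [0,0,0],"turn": 0,"jaw": 255},
])

```text
clock: 6.47
position: [0.5188, 0.095, 0.058]
ee_rot: [3.095, 0.505, -0.007]
force: [0.3, 0.2, -0.2]
width: 0.004
```

Very steady. I'll hold well past two seconds, then lift.

Call:
arm_command([
  {"xyz": [0,0,0],"turn": 0,"jaw": 255},
  {"xyz": [0,0,0],"turn": 0,"jaw": 255},
  {"xyz": [0,0,0],"turn": 0,"jaw": 255},
  {"xyz": [0,0,0],"turn": 0,"jaw": 255},
  {"xyz": [0,0,0],"turn": 0,"jaw": 255},
])

```text
clock: 6.88
position: [0.5188, 0.095, 0.058]
ee_rot: [3.095, 0.504, -0.007]
force: [-0.1, 0.5, 1.0]
width: 0.005
```

Call:
arm_command([
  {"xyz": [0,0,0],"turn": 0,"jaw": 255},
  {"xyz": [0,0,0],"turn": 0,"jaw": 255},
  {"xyz": [0,0,0],"turn": 0,"jaw": 255},
  {"xyz": [0,0,0],"turn": 0,"jaw": 255},
  {"xyz": [0,0,0],"turn": 0,"jaw": 255},
])

```text
clock: 7.3
position: [0.5188, 0.095, 0.058]
ee_rot: [3.095, 0.505, -0.007]
force: [0.7, -0.3, 0.3]
width: 0.004
```

Call:
arm_command([
  {"xyz": [0,0,0],"turn": 0,"jaw": 255},
  {"xyz": [0,0,0],"turn": 0,"jaw": 255},
  {"xyz": [0,0,0],"turn": 0,"jaw": 255},
  {"xyz": [0,0,0],"turn": 0,"jaw": 255},
  {"xyz": [0,0,0],"turn": 0,"jaw": 255},
])

```text
clock: 7.72
position: [0.5189, 0.095, 0.058]
ee_rot: [3.095, 0.505, -0.007]
force: [0.2, -0.2, -0.2]
width: 0.007
```

Call:
arm_command([
  {"xyz": [0,0,-3],"turn": 0,"jaw": 255},
  {"xyz": [0,0,-6],"turn": 0,"jaw": 255},
  {"xyz": [0,0,-9.5],"turn": 0,"jaw": 255},
  {"xyz": [0,0,-12],"turn": 0,"jaw": 255},
  {"xyz": [0,0,-14],"turn": 0,"jaw": 255},
])

```text
clock: 8.13
position: [0.5199, 0.0962, 0.2006]
ee_rot: [3.095, 0.505, -0.003]
force: [0.2, 0.6, 0.3]
width: 0.006
```

```bash
python3 - <<'E'
from h import *
from cell import observe
o=observe();print(o["clock"],o["position"],delta(o,[.4675,-.054,.195]))
E
```

```text
8.1333 [0.51992846 0.0962018  0.20059019] [-9.74 12.57  0.65]
```

Call:
arm_command([
  {"xyz": [-2,2.6,0],"turn": 0,"jaw": 255},
  {"xyz": [-4.2,5.4,0],"turn": 0,"jaw": 255},
  {"xyz": [-6.6,8.4,0],"turn": 0,"jaw": 255},
  {"xyz": [-8.8,11.2,0],"turn": 0,"jaw": 255},
  {"xyz": [-9.7,12.6,0],"turn": 0,"jaw": 255},
])

```text
clock: 8.55
position: [0.4658, -0.0586, 0.2014]
ee_rot: [3.095, 0.498, -0.006]
force: [0.2, -0.9, -0.2]
width: 0.007
```

Call:
arm_command([
  {"xyz": [0,0,0],"turn": 0,"jaw": 255},
  {"xyz": [0,0,0],"turn": 0,"jaw": 255},
])

```text
clock: 8.72
position: [0.4653, -0.0599, 0.2016]
ee_rot: [3.095, 0.493, -0.006]
force: [1.1, -0.4, 0.4]
width: 0.006
```

```bash
python3 - <<'E'
from h import *
from cell import observe
o=observe();print(o["clock"],o["position"],delta(o,[.4675,-.054,.090]))
E
```

```text
8.7167 [ 0.46530604 -0.05987313  0.20155272] [ 0.45 -0.57 11.15]
```

Call:
arm_command([
  {"xyz": [0.3,-0.4,1.5],"turn": 0,"jaw": 255},
  {"xyz": [0.4,-0.6,5],"turn": 0,"jaw": 255},
  {"xyz": [0.4,-0.6,8],"turn": 0,"jaw": 255},
  {"xyz": [0.4,-0.6,10],"turn": 0,"jaw": 255},
  {"xyz": [0.4,-0.6,10.7],"turn": 0,"jaw": 255},
])

```text
clock: 9.13
position: [0.4656, -0.0518, 0.0918]
ee_rot: [3.096, 0.498, -0.012]
force: [-0.2, 0.5, 0.2]
width: 0.004
```

```bash
python3 - <<'E'
from h import *
from cell import observe
o=observe();print(o["clock"],o["position"],delta(o,[.4675,-.054,.090]))
E
```

```text
9.1333 [ 0.4656214  -0.05175525  0.09177605] [0.11 0.27 0.18]
```

Call:
arm_command([
  {"xyz": [0.1,0.2,0.1],"turn": 0,"jaw": 255},
  {"xyz": [0.1,0.2,0.1],"turn": 0,"jaw": 255},
  {"xyz": [0.1,0.2,0.1],"turn": 0,"jaw": 255},
  {"xyz": [0.1,0.2,0.1],"turn": 0,"jaw": 255},
  {"xyz": [0.1,0.2,0.1],"turn": 0,"jaw": 255},
])

```text
clock: 9.55
position: [0.468, -0.0533, 0.0918]
ee_rot: [3.096, 0.497, -0.009]
force: [-0.3, -0.5, -0.2]
width: 0.006
```

```bash
python3 - <<'E'
from h import *
from cell import observe,get_image
o=observe();print(o["clock"],o["position"],delta(o,[.4675,-.054,.090]))
d=get_image("wrist")["frame"];e=get_image("scene")["frame"][180:330,310:470]
im=np.hstack([cv2.resize(d,(400,300)),cv2.resize(e,(320,300))]);cv2.imwrite("pics/w5.png",im[...,::-1])
E
```

```text
9.55 [ 0.4680464  -0.05327684  0.09183747] [-0.07  0.05  0.18]
```

View pics/w5.png

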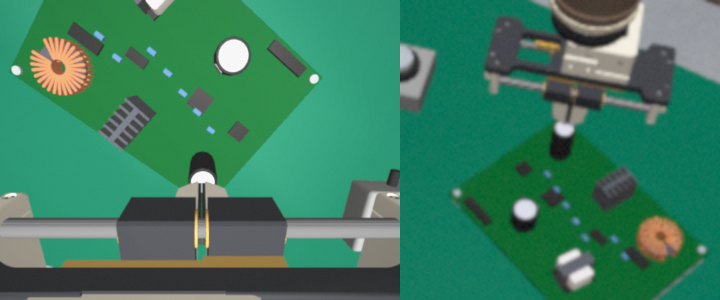

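The fingertips are above the tall capacitor, at (203,178) in the left image and (563,128) in the right one. I'll go 2 mm lower and hold.

Call:
arm_command([
  {"xyz": [0,0,0.2],"turn": 0,"jaw": 255},
  {"xyz": [0,0,0.2],"turn": 0,"jaw": 255},
  {"xyz": [0,0,0.2],"turn": 0,"jaw": 255},
  {"xyz": [0,0,0.2],"turn": 0,"jaw": 255},
  {"xyz": [0,0,0.2],"turn": 0,"jaw": 255},
])

```text
clock: 10.07
position: [0.4677, -0.0534, 0.0895]
ee_rot: [3.096, 0.497, -0.01]
force: [0.3, -0.1, -0.3]
width: 0.007
```

Call:
arm_command([
  {"xyz": [0,0,0],"turn": 0,"jaw": 255},
  {"xyz": [0,0,0],"turn": 0,"jaw": 255},
  {"xyz": [0,0,0],"turn": 0,"jaw": 255},
  {"xyz": [0,0,0],"turn": 0,"jaw": 255},
  {"xyz": [0,0,0],"turn": 0,"jaw": 255},
])

```text
clock: 10.48
position: [0.4677, -0.0534, 0.0895]
ee_rot: [3.096, 0.497, -0.01]
force: [-0.6, 0.2, 0.1]
width: 0.002
```

Call:
arm_command([
  {"xyz": [0,0,0],"turn": 0,"jaw": 255},
  {"xyz": [0,0,0],"turn": 0,"jaw": 255},
  {"xyz": [0,0,0],"turn": 0,"jaw": 255},
  {"xyz": [0,0,0],"turn": 0,"jaw": 255},
  {"xyz": [0,0,0],"turn": 0,"jaw": 255},
])

```text
clock: 10.9
position: [0.4676, -0.0535, 0.0895]
ee_rot: [3.096, 0.497, -0.01]
force: [0.3, -0.5, 0.9]
width: 0.008
```

Call:
arm_command([
  {"xyz": [0,0,0],"turn": 0,"jaw": 255},
  {"xyz": [0,0,0],"turn": 0,"jaw": 255},
  {"xyz": [0,0,0],"turn": 0,"jaw": 255},
  {"xyz": [0,0,0],"turn": 0,"jaw": 255},
  {"xyz": [0,0,0],"turn": 0,"jaw": 255},
])

```text
clock: 11.32
position: [0.4677, -0.0534, 0.0895]
ee_rot: [3.096, 0.497, -0.01]
force: [-0.5, 0.1, -0.5]
width: 0.006
```

Call:
arm_command([
  {"xyz": [0,0,0],"turn": 0,"jaw": 255},
  {"xyz": [0,0,0],"turn": 0,"jaw": 255},
  {"xyz": [0,0,0],"turn": 0,"jaw": 255},
  {"xyz": [0,0,0],"turn": 0,"jaw": 255},
  {"xyz": [0,0,0],"turn": 0,"jaw": 255},
])

```text
clock: 11.73
position: [0.4676, -0.0534, 0.0895]
ee_rot: [3.096, 0.497, -0.01]
force: [-0.7, -0.4, -0.0]
width: 0.002
```

Call:
arm_command([
  {"xyz": [0,0,0],"turn": 0,"jaw": 255},
  {"xyz": [0,0,0],"turn": 0,"jaw": 255},
  {"xyz": [0,0,0],"turn": 0,"jaw": 255},
  {"xyz": [0,0,0],"turn": 0,"jaw": 255},
  {"xyz": [0,0,0],"turn": 0,"jaw": 255},
])

```text
clock: 12.15
position: [0.4677, -0.0535, 0.0895]
ee_rot: [3.096, 0.497, -0.01]
force: [0.3, -0.2, -0.1]
width: 0.006
```

Call:
arm_command([
  {"xyz": [0,0,-3],"turn": 0,"jaw": 255},
  {"xyz": [0,0,-6],"turn": 0,"jaw": 255},
  {"xyz": [0,0,-9],"turn": 0,"jaw": 255},
  {"xyz": [0,0,-11],"turn": 0,"jaw": 255},
  {"xyz": [0,0,-12],"turn": 0,"jaw": 255},
])

```text
clock: 12.57
position: [0.4695, -0.0525, 0.2123]
ee_rot: [3.095, 0.497, -0.004]
force: [-0.4, 0.6, -0.5]
width: 0.003
```

```bash
python3 - <<'E'
from h import *
from cell import observe
o=observe();print(o["clock"],o["position"],delta(o,[.40,-.36,.21]))
E
```

```text
12.5667 [ 0.46953117 -0.05253961  0.21227314] [-16.23  27.02   0.45]
```

Call:
arm_command([
  {"xyz": [-1.8,3,0],"turn": 0,"jaw": 255},
  {"xyz": [-3.8,6.2,0],"turn": 0,"jaw": 255},
  {"xyz": [-5.8,9.6,0],"turn": 0,"jaw": 255},
  {"xyz": [-7.8,13,0],"turn": 0,"jaw": 255},
  {"xyz": [-9.8,16.3,0],"turn": 0,"jaw": 255},
])

```text
clock: 12.98
position: [0.4264, -0.2397, 0.213]
ee_rot: [3.095, 0.497, -0.005]
force: [1.6, 0.4, 0.2]
width: 0.002
```

Call:
arm_command([
  {"xyz": [-1.8,3,0],"turn": 0,"jaw": 255},
  {"xyz": [-3.6,6,0],"turn": 0,"jaw": 255},
  {"xyz": [-5.4,9,0],"turn": 0,"jaw": 255},
  {"xyz": [-6.2,10.5,0],"turn": 0,"jaw": 255},
  {"xyz": [-6.4,10.7,0],"turn": 0,"jaw": 255},
])

```text
clock: 13.4
position: [0.3969, -0.3655, 0.2128]
ee_rot: [3.096, 0.488, -0.008]
force: [-0.4, 0.3, 0.1]
width: 0.002
```

Call:
arm_command([
  {"xyz": [0,0,0],"turn": 0,"jaw": 255},
  {"xyz": [0,0,0],"turn": 0,"jaw": 255},
  {"xyz": [0,0,0],"turn": 0,"jaw": 255},
])

```text
clock: 13.65
position: [0.3972, -0.3642, 0.2124]
ee_rot: [3.097, 0.491, -0.008]
force: [0.1, -0.0, -0.4]
width: 0.004
```

```bash
python3 - <<'E'
from h import *
from cell import observe,get_image
a=pickle.load(open("pics/scene0.pkl","rb"))["frame"];t0=pickle.load(open("pics/top0.pkl","rb"))["frame"]
e=get_image("scene")["frame"];t=get_image("top")["frame"]
o=observe();print(o["clock"],o["position"],o["dq"].round(3))
print("board diff scene",np.abs(e[230:360,330:470].astype(int)-a[230:360,330:470]).max(), "top",np.abs(t[195:305,180:300].astype(int)-t0[195:305,180:300]).max())
cv2.imwrite("pics/t6.png",t[...,::-1]);cv2.imwrite("pics/s6.png",e[...,::-1])
for n,p,q in(("s",a,e),("t",t0,t)):
    m=(cv2.GaussianBlur(cv2.absdiff(p,q),(5,5),0).max(2)>25).astype(np.uint8)
    k,l,st,c=cv2.connectedComponentsWithStats(m);print(n,[s.tolist() for s in st[1:] if s[4]>15])
E
```

```text
13.75 [ 0.39748214 -0.36417299  0.21275258] [ 0.001 -0.003  0.002 -0.005  0.001  0.002  0.002]
board diff scene 29 top 26
s [[219, 0, 120, 133, 7400], [468, 0, 21, 54, 768], [532, 0, 11, 31, 229], [465, 49, 28, 57, 681], [530, 48, 26, 69, 650], [487, 53, 44, 41, 797], [499, 94, 5, 11, 37]]
t [[306, 281, 181, 199, 19156], [470, 383, 170, 97, 9353], [223, 463, 22, 17, 239], [184, 464, 20, 16, 128], [201, 469, 19, 11, 135]]
```

View pics/t6.png

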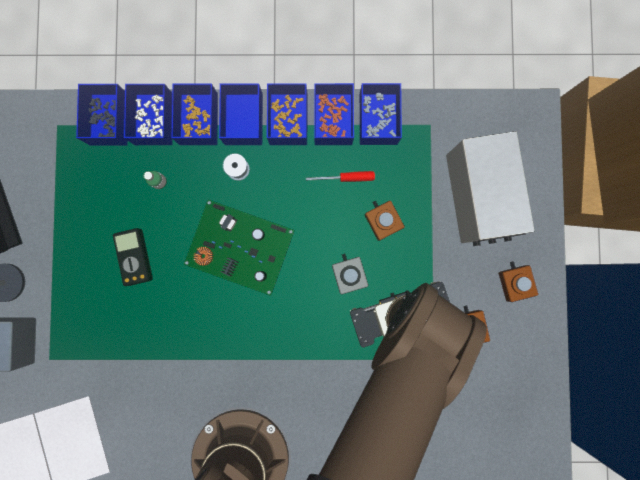

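The hand is clear of the board (186–293, 202–295), and only the arm differs from the first pictures. Handing in.

```bash
python3 -c "
from cell import sign_off
print(sign_off())"
```

```text
the job is handed in; nothing more can be done
None
```

The job is done and handed in at about 13.8 s of robot time; the sign-off reports no verdict.

- **Button:** I pressed the steel button on the grey trigger box until it stopped at z ≈ 0.050, where the force rose to 23 N. After release its top measured 0.055 again, the same as at the start.
- **Coil:** The closed fingertips pointed down about 2 cm above its middle, at (0.519, 0.095, 0.058), and held there about 2.5 s without moving.
- **Taller capacitor:** They then held about 2 cm above its top, at (0.468, -0.053, 0.0895), for about 2.5 s. All travel over the board was at z ≈ 0.20.
- **Last checks:** The hand ended about 21 cm above the bench, to the right of the board, with nothing in contact. Comparing the first and last pictures in the scene and top views showed only the arm changed; the board parts, tools and boxes were where they started.
- **Disagreements:** The camera views differed by 2–5 mm on some positions, so I used values between them. My first two move calls were refused for a missing "turn" key, and nothing moved.

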